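# Fill the row of levelling feet and hold the shelf's index plunger out

### The arm

A 6-joint arm with a two-finger parallel gripper is mounted at the origin on the work surface. World frame = base frame: x ahead of the robot, y to its left, z up, the work surface at z = 0. Lengths are in mm, angles in rad, forces in N, time in s.
With the tool pointing down it reaches from about 350 to 975 mm from the base axis. Payload 7.1 kg.
Tool frame: the origin (TCP) lies between the finger pads; the fingertips stand 8 mm ahead of it and the grasp point (between the pads) lies 11 mm behind it; x points along the fingers, y is the direction in which the jaws open and shut, and the axes are right-handed (so a half turn about x gives the same grasp; the last joint's range is limited). The gripper opens to 88 mm and grips with 3 to 60 N. Pads are 20 mm wide; open, the fingers measure 115 mm over their backs; the gripper's body (75 mm by 178 mm) begins 61 mm behind the grasp point.
Start: joints at [-1.218, 0.423, 1.63, -0, 1.089, -0.019], TCP at [227.074, -582.273, 230.675] pointing down, gripper open.
Joint ranges: [-3, 3], [-0.9, 2.11], [0.09, 2.58], [-1.31, 4.45], [0.11, 2.69], [-2.54, 2.54]. Speed limits (rad/s): [2.39, 2.39, 3.01, 3.14, 3.14, 3.14].

### API

Orientations are given as a rotation vector (axis times angle).
In Python, from workcell import ctrl gives the robot as it stands.
- The arm moves only by the tool apply_moves, never from a script. Its argument "increments" is a list of rows, each an object with "gripper": the opening in per cent of the stroke, from 0 (shut) to 100 (fully open); "delta_pos": the shift along the tool's x, y, z in cm, a list of three; "dr": the turn, a rotation vector about the tool's x, y, z in rad, a list of three. In form: [{"gripper": gripper, "delta_pos": [dx, dy, dz], "dr": [ax, ay, az]}, ...]. A call has exactly 5 rows; each row shifts and turns the commanded pose from where the row before left it, along the tool's axes as they then stand; what a row does not reach is not made up. A row lasts 1/12 s, in which the tool goes at most 41.7 mm and 7.16 degrees, less where a joint would pass 70% of its speed; a pose out of reach is approached as far as the arm can. A call with a gripper value outside its range is refused whole. The fingers move at their own pace and stop on an object; the grip force is fixed at half the most. Time passes only in rows, so rows that do not move let the fingers close, or fill a call up. It gives the time, the measured TCP pose, the force and the opening at its end, in the units of the state.
- ctrl.get_obs(): the state, without advancing time (a new reading comes with each control period).
- ctrl.get_image(name): name is "side" or "top" or "wrist"; returns a dict with "img" (480x640x3 uint8, red, green, blue), "range_z" (480x640 float32, mm along the optical axis (not along the pixel's ray), 0 where there is no reading), "mtx" (3x3 intrinsics, pixels), "k1" (the pictures are not rectified: a ray, as slopes to the right and down, at radius r is drawn at 1 + k1 r^2 times it, then the intrinsics apply), "rvec" (rotation vector, rad) and "tvec" (3), from world to camera coordinates, as OpenCV has them. Camera axes: x right, y down, z forward; pixel columns grow to the right and rows downward; lengths in mm; the calibration is good to about 2 mm. A picture is of the moment at which its call begins.
- ctrl.close_job(): hands the job in, once; it reports no verdict.
The state is a dict: "t": time; "qpos": joint angles; "qvel": joint speeds; "joint_torque": joint torques, N m; "ee_pos": TCP position; "orientation": TCP orientation; "ft_force": force on the tool from outside, world axes, zero at the start; "moment": the same for the moment, N m; "width": finger opening in mm.
Only numpy, scipy, OpenCV 4.12 (cv2) and the standard library are available. Lean on these libraries where they do the work, as an engineer would, in place of code of your own. Each camera call takes 0.05 s, during which the arm holds its last target. There are 200 camera calls.

### The job

The low sliding shelf on the welding bench is being made ready to roll out. Take the two steel levelling feet that stand on the bench and stand them upright on the two free yellow marks, one centred on each, so that the row of four is complete and straight; the two already on the shelf stay on their marks. Then, with the feet let go, pull the red-knobbed sprung index plunger at the end of the shelf fully up so that its pin is clear of its hole, and finish while still holding it up there: do not let go. Leave the other tools and containers where they are.

Things in the scene. Friction and masses are not known exactly. Their poses are not given: they have to be found in the camera images.
- shelf: low aluminium sliding shelf on two green rails, 76 mm wide (x) by 290 mm long (y), upper face 50 mm above the table, with a 12 mm high lip, 4 mm thick, along its far (+x) edge. A tab with a hole continues it at each end; a blue bracket 88 mm high and 98 mm wide along x, 30 mm along y, straddles each tab 180 mm from the centre. Origin: on the table under its centre; y along the row. It is locked and does not move; its place and yaw vary.
- foot_a: steel levelling foot, 80 mm tall, 250 g give or take a third: a round 44 mm base 12 mm thick (black rubber pad below), a dark 28 mm nut from 12 to 21 mm, then a plain 18 mm diameter stem up to 80 mm, to be gripped. Origin: centre of the underside; z up along the stem. Already stands on mark0.
- foot_b: steel levelling foot, 80 mm tall, 250 g give or take a third: a round 44 mm base 12 mm thick (black rubber pad below), a dark 28 mm nut from 12 to 21 mm, then a plain 18 mm diameter stem up to 80 mm, to be gripped. Origin: centre of the underside; z up along the stem. Already stands on mark1.
- foot_c: steel levelling foot, 80 mm tall, 250 g give or take a third: a round 44 mm base 12 mm thick (black rubber pad below), a dark 28 mm nut from 12 to 21 mm, then a plain 18 mm diameter stem up to 80 mm, to be gripped. Origin: centre of the underside; z up along the stem. Stands on the bench, on the robot's side of the shelf, left (+y): to be placed.
- foot_d: steel levelling foot, 80 mm tall, 250 g give or take a third: a round 44 mm base 12 mm thick (black rubber pad below), a dark 28 mm nut from 12 to 21 mm, then a plain 18 mm diameter stem up to 80 mm, to be gripped. Origin: centre of the underside; z up along the stem. Stands on the bench, on the robot's side of the shelf, right (-y): to be placed.
- mark0: yellow painted disc, 56 mm across, one of four in a straight row, 64 mm apart, on the shelf's upper face. Origin: its centre at the height of that face (50 mm above the table); y runs along the row. The four marks change places along the row from start to start. Foot a stands on it.
- mark1: yellow painted disc, 56 mm across, one of four in a straight row, 64 mm apart, on the shelf's upper face. Origin: its centre at the height of that face (50 mm above the table); y runs along the row. The four marks change places along the row from start to start. Foot b stands on it.
- mark2: yellow painted disc, 56 mm across, one of four in a straight row, 64 mm apart, on the shelf's upper face. Origin: its centre at the height of that face (50 mm above the table); y runs along the row. The four marks change places along the row from start to start. Free at the start.
- mark3: yellow painted disc, 56 mm across, one of four in a straight row, 64 mm apart, on the shelf's upper face. Origin: its centre at the height of that face (50 mm above the table); y runs along the row. The four marks change places along the row from start to start. Free at the start.
- latch: the blue bracket that carries the plunger, at the left or the right end of the shelf (it varies; the other end has a plain bracket). Its cross bar's top is 88 mm above the table, with a 22 mm wide collar up to 94 mm round the pin. Origin: on the table, straight below the plunger.
- seat (a point): the mouth of the seat hole in the shelf's tab, 50 mm above the table, on the plunger's axis.
- knob (a point): centre of the plunger's red knob, an upright cylinder 28 mm in diameter and 22 mm tall on a 10 mm stem; the centre is 113 mm above the table when the plunger is home and rises with it. Grip its side from above and pull straight up.
- plunger (a joint): how far the plunger is pulled up, m: 0 home (pin 12 mm down in the hole), 0.020 fully up against its stop (pin tip 8 mm above the hole's mouth). Its spring pulls it home with 6 N at 0, rising to 12 N at 0.020; it snaps back when let go.
- can: blue can, 54 mm wide, 130 mm tall, behind the shelf on the left; bystander. Origin: centre of the underside.
- jar: white jar with orange lid, 70 mm wide, 80 mm tall, behind the shelf on the right; bystander. Origin: centre of the underside.
- hammer: hammer, 260 mm long, 26 mm high, lying at the right; bystander. Origin: on its underside, about mid-length.
- wrench: wrench about 180 mm long, 8 mm thick, lying flat between the two loose feet, pointing ahead; bystander. Origin: on its underside, about mid-length.
- clamp: steel C-clamp lying flat at the left, about 90 by 170 mm, 18 mm high; bystander. Origin: on the table within it.
Things that resemble listed ones, but are neither listed nor needed, are in the scene too. Leave any blue, pink or purple look-alike of the foot_c alone.

How it is judged (in metres and radians):
On the way:
1. the row of four feet is complete, upright and let go, with the plunger still home (horizontal distance between foot_a and mark0 below 0.008 m and z of foot_a in the frame of mark0 between -0.004 and 0.004 m and angle between each of foot_a, foot_b's own z axis and vertical below 0.08 rad and horizontal distance between foot_b and mark1 below 0.008 m and z of foot_b in the frame of mark1 between -0.004 and 0.004 m and (((horizontal distance between foot_c and mark2 below 0.008 m and z of foot_c in the frame of mark2 between -0.004 and 0.004 m and angle between foot_c's own z axis and vertical below 0.08 rad) and (horizontal distance between foot_d and mark3 below 0.008 m and z of foot_d in the frame of mark3 between -0.004 and 0.004 m and angle between foot_d's own z axis and vertical below 0.08 rad)) or ((horizontal distance between foot_c and mark3 below 0.008 m and z of foot_c in the frame of mark3 between -0.004 and 0.004 m and angle between foot_c's own z axis and vertical below 0.08 rad) and (horizontal distance between foot_d and mark2 below 0.008 m and z of foot_d in the frame of mark2 between -0.004 and 0.004 m and angle between foot_d's own z axis and vertical below 0.08 rad))) and linear speed of each of foot_a, foot_b, foot_c, foot_d below 0.02 m/s and contact force between the fingers and foot_a below 0.1 N and contact force between the fingers and foot_b below 0.1 N and contact force between the fingers and foot_c below 0.1 N and contact force between the fingers and foot_d below 0.1 N and value of joint plunger below 0.004 m), for 0.2 s.
At the end, for the whole second after the job is handed in: One foot on each mark, upright (0.08 rad), centred within 8 mm, within 4 mm of the shelf face, still, untouched, feet a and b on marks 0 and 1; plunger up over 16 of its 20 mm, held by the fingers (over 3 N) with nothing else propping it (horizontal distance between foot_a and mark0 below 0.008 m and z of foot_a in the frame of mark0 between -0.004 and 0.004 m and angle between each of foot_a, foot_b's own z axis and vertical below 0.08 rad and horizontal distance between foot_b and mark1 below 0.008 m and z of foot_b in the frame of mark1 between -0.004 and 0.004 m and (((horizontal distance between foot_c and mark2 below 0.008 m and z of foot_c in the frame of mark2 between -0.004 and 0.004 m and angle between foot_c's own z axis and vertical below 0.08 rad) and (horizontal distance between foot_d and mark3 below 0.008 m and z of foot_d in the frame of mark3 between -0.004 and 0.004 m and angle between foot_d's own z axis and vertical below 0.08 rad)) or ((horizontal distance between foot_c and mark3 below 0.008 m and z of foot_c in the frame of mark3 between -0.004 and 0.004 m and angle between foot_c's own z axis and vertical below 0.08 rad) and (horizontal distance between foot_d and mark2 below 0.008 m and z of foot_d in the frame of mark2 between -0.004 and 0.004 m and angle between foot_d's own z axis and vertical below 0.08 rad))) and linear speed of each of foot_a, foot_b, foot_c, foot_d below 0.02 m/s and contact force between the fingers and foot_a below 0.1 N and contact force between the fingers and foot_b below 0.1 N and contact force between the fingers and foot_c below 0.1 N and contact force between the fingers and foot_d below 0.1 N and value of joint plunger above 0.016 m and contact force between the fingers and plunger above 3 N and contact force between each of foot_a, foot_b, foot_c, foot_d, can, jar, hammer, wrench, clamp and plunger below 0.1 N); the arm keeps its last pose, push and grip.
It fails at once if a bystander (can, jar, hammer, wrench, clamp) is moved by more than 30 mm (distance of any of can, jar, hammer, wrench, clamp from where it was at the start of the episode above 0.03 m).
It fails at once if a levelling foot is tipped over (more than 0.8 rad) (angle between any of foot_a, foot_b, foot_c, foot_d's own z axis and vertical above 0.8 rad).
It also fails if it takes over 70 s, if anything falls off the work surface, if the arm or the gripper's body presses on something with over 40 N, if the wrist force passes 120 N, or if a joint passes its speed limit or range.

## Working session

There is one attempt and no reset: what is moved stays moved. The work goes in short steps, Python scripts to look and compute and a tool call to move; the robot and the scene stay as the last step left them, time stands still between calls to the robot, and variables do not carry over. Pictures are saved under pics/ and viewed, about 8 in all and at most 12, crops included, and the job is handed in when it is done.

Besides the shell and the picture viewer there is one more tool, called after "Request:" by a JSON object that holds its "op" and its "data", one argument or row to a line. apply_moves: Moves the arm, as the interface text tells. Its arguments: {"type":"object","properties":{"increments":{"type":"array","items":{"type":"object","properties":{"gripper":{"type":"number"},"delta_pos":{"type":"array","items":{"type":"number"}},"dr":{"type":"array","items":{"type":"number"}}}}}},"required":["increments"]}

```bash
mkdir -p pics; cat > h.py <<'E'
import numpy as np, cv2, pickle
from workcell import ctrl
from scipy.spatial.transform import Rotation as R
def grab(n):
    d=ctrl.get_image(n); pickle.dump(d,open(f'{n}.pkl','wb')); return d
def load(n): return pickle.load(open(f'{n}.pkl','rb'))
def cast(d,uv,z):
    """pixels -> world points on plane z"""
    M=np.array(d['mtx']);uv=np.atleast_2d(np.float64(uv))
    s=cv2.undistortPoints(uv[:,None],M,np.array([d['k1'],0,0,0,0.]))[:,0]
    Rm=cv2.Rodrigues(np.float64(d['rvec']))[0];t=np.float64(d['tvec']).ravel()
    c=-Rm.T@t; r=np.c_[s,np.ones(len(s))]@Rm
    return c+r*((z-c[2])/r[:,2])[:,None]
def cloud(d):
    """world xyz for every pixel (nan without reading)"""
    M=np.array(d['mtx']);v,u=np.mgrid[:480,:640]
    s=cv2.undistortPoints(np.float64(np.c_[u.ravel(),v.ravel()])[:,None],M,np.array([d['k1'],0,0,0,0.]))[:,0]
    Rm=cv2.Rodrigues(np.float64(d['rvec']))[0];t=np.float64(d['tvec']).ravel()
    z=d['range_z'].ravel().astype(float);z[z==0]=np.nan
    return ((np.c_[s,np.ones(len(s))]*z[:,None]-t)@Rm).reshape(480,640,3)
def save(d,f): cv2.imwrite('pics/'+f,d['img'][:,:,::-1])
E
python3 - <<'E'
from h import *
for n in('top','side'):
    d=grab(n);save(d,n+'0.png')
print(ctrl.get_obs())
for n in('top','side'):
    d=load(n);Rm=cv2.Rodrigues(np.float64(d['rvec']))[0];print(n,-Rm.T@np.float64(d['tvec']).ravel(),Rm,d['mtx'],d['k1'])
E
```

```text
{'t': 0.1, 'qpos': array([-1.21802348e+00,  4.23747635e-01,  1.63058233e+00, -9.39668885e-06,
        1.08859796e+00, -1.90149114e-02]), 'qvel': array([-0.00022948, -0.00105996, -0.00154123, -0.00170149,  0.00056769,
       -0.00035918]), 'joint_torque': array([-9.35460994e-04, -5.45615101e+01, -2.74325734e+01,  6.44782651e-02,
        1.87880028e-02, -3.12550173e-05]), 'ee_pos': array([ 226.89984173, -581.84881281,  230.00217964]), 'orientation': array([ 2.01861186,  0.3810306 , -2.01908434]), 'ft_force': array([-0.22256799,  0.45036845,  0.41510167]), 'moment': array([ 0.00068045, -0.0346259 ,  0.01538533]), 'width': 87.61485564202634}
top [ 331.12290858   26.76640924 1448.01827454] [[ 1.10881212e-04 -9.99981082e-01  6.15001991e-03]
 [-9.84144587e-01 -1.19993804e-03 -1.77364010e-01]
 [ 1.77368034e-01 -6.03284247e-03 -9.84126102e-01]] [[587.66179183   0.         312.21536891]
 [  0.         587.66179183 237.10812194]
 [  0.           0.           1.        ]] -0.05322489865490504
side [-19.18808178 592.75924629 841.88098273] [[-0.70890613 -0.70517375 -0.01349395]
 [-0.46326163  0.47996957 -0.74499522]
 [ 0.53182776 -0.52188045 -0.66693331]] [[501.22363493   0.         318.78765072]
 [  0.         501.22363493 235.88063599]
 [  0.           0.           1.        ]] 0.03786804433392085
```

View pics/top0.png

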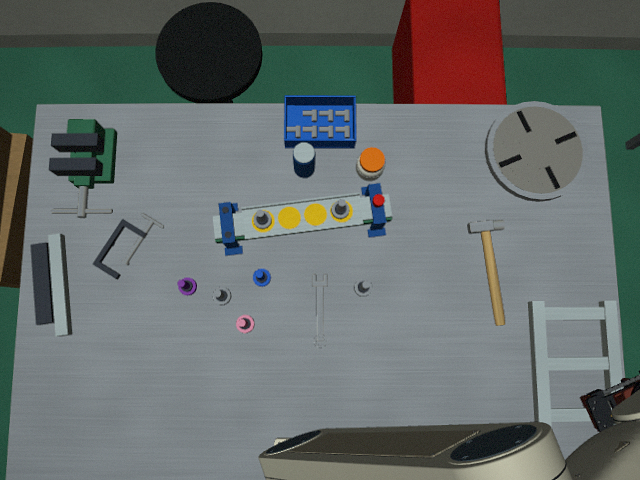

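View pics/side0.png

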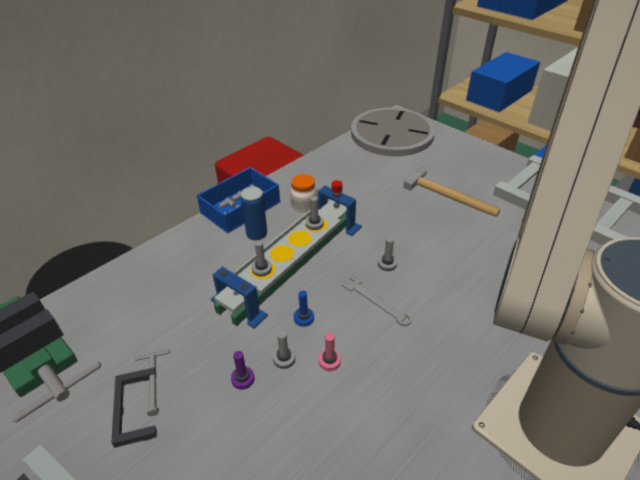

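The top view shows the grey feet near (222,296) and (363,287). The free marks are near (290,217) and (315,214), between the two standing feet, and the red knob is at (378,200), so the latch is at the -y end. The side view agrees. Next I'll measure these positions.

```bash
cat > m.py <<'E'
from h import *
from scipy import ndimage as nd
for n in('top','side'):
    d=load(n);P=cloud(d);hsv=cv2.cvtColor(d['img'],cv2.COLOR_RGB2HSV);H,S,V=[hsv[...,i].astype(int) for i in range(3)]
    print(n)
    inx=(P[...,0]>350)&(P[...,0]<800)&(abs(P[...,1])<330)
    def blobs(m,name,z,mn):
        l,k=nd.label(m)
        for i in range(1,k+1):
            q=l==i
            if q.sum()<mn: continue
            v,u=np.nonzero(q);uv=[(u.min()+u.max())/2,(v.min()+v.max())/2];c=cast(d,[[u.mean(),v.mean()],uv],z)
            print(name,q.sum(),np.round([u.mean(),v.mean()]),np.round(c[:,:2],1).tolist(),'cloud',np.round(np.nanmedian(P[q],0),1))
    blobs((H>20)&(H<32)&(S>150)&(V>120)&inx,'yellow',50,60)
    blobs(((H<6)|(H>174))&(S>150)&(V>60)&inx,'red',124 if n=='top' else 113,20)
    blobs((S<60)&inx&(P[...,2]>70)&(P[...,2]<88),'stemtop loose',80,4)
    blobs((S<60)&inx&(P[...,2]>110)&(P[...,2]<140),'stemtop shelf',130,4)
    blobs((S<60)&inx&(P[...,2]>4)&(P[...,2]<30)&(P[...,0]<570),'base',12,30)
E
python3 m.py
```

```text
top
yellow 101 [344. 215.] [[637.4, -58.7], [645.4, -53.2]] cloud [632.7 -64.   50.9]
yellow 375 [315. 214.] [[640.4, 11.5], [640.3, 11.4]] cloud [639.9  11.4  50.7]
yellow 378 [289. 217.] [[631.9, 75.4], [631.5, 75.9]] cloud [631.9  74.8  50.4]
yellow 98 [265. 225.] [[612.0, 133.7], [621.5, 138.9]] cloud [607.3 130.1  50.6]
red 104 [378. 200.] [[657.5, -134.0], [657.4, -133.9]] cloud [ 657.5 -134.   123.1]
stemtop loose 45 [340. 210.] [[644.3, -48.6], [645.9, -49.1]] cloud [644.4 -48.3  71.9]
stemtop loose 4 [225. 208.] [[648.7, 226.7], [649.3, 226.7]] cloud [646.5 225.7  86.6]
stemtop loose 29 [263. 220.] [[617.8, 135.6], [620.1, 136.6]] cloud [617.6 134.8  73.7]
stemtop loose 4 [233. 222.] [[612.7, 206.6], [612.7, 206.6]] cloud [611.7 206.   84.7]
stemtop loose 4 [234. 232.] [[591.0, 203.7], [591.0, 203.7]] cloud [590.6 203.5  82.1]
stemtop loose 48 [366. 285.] [[465.1, -106.0], [465.4, -106.0]] cloud [ 464.5 -106.    80.8]
stemtop loose 44 [218. 293.] [[445.0, 238.7], [445.2, 238.8]] cloud [444.9 238.9  80.2]
stemtop shelf 344 [304. 152.] [[770.2, 38.3], [770.0, 38.0]] cloud [770
[... 1250 characters left out ...]
, 39.6], [768.2, 39.7]] cloud [767.6  40.8 131.5]
stemtop shelf 84 [313. 201.] [[642.2, -41.0], [641.1, -40.1]] cloud [646.4 -45.1 126.2]
stemtop shelf 98 [258. 246.] [[617.3, 145.2], [616.7, 145.5]] cloud [620.9 141.8 126.8]
base 223 [387. 262.] [[463.0, -101.2], [464.1, -101.7]] cloud [458.5 -96.   14.4]
base 506 [369. 295.] [[425.5, 4.4], [423.3, 5.2]] cloud [431.    1.9   8.4]
base 42 [304. 315.] [[488.6, 143.5], [491.2, 141.3]] cloud [481.  151.2  21.5]
base 317 [284. 358.] [[439.8, 244.5], [440.3, 244.3]] cloud [436.5 247.8  13.4]
base 60 [329. 358.] [[375.6, 182.4], [377.6, 181.5]] cloud [369.9 189.1  21.4]
base 38 [246. 375.] [[463.9, 318.5], [467.1, 318.5]] cloud [457.8 321.7  21.1]
```

```bash
cat > plan.py <<'E'
from h import *
def plan(target,yaw,ang=None,tol=None):
    """rows (cm, rad in tool axes) from measured pose to TCP target, jaw (tool y) along angle yaw, tool x down"""
    o=ctrl.get_obs();p=o['ee_pos'];A=R.from_rotvec(o['orientation'])
    best=None
    for k in(0,np.pi):
        y=np.array([np.cos(yaw+k),np.sin(yaw+k),0]);x=np.array([0,0,-1.]);B=R.from_matrix(np.c_[x,y,np.cross(x,y)])
        rv=(A.inv()*B).as_rotvec()
        if best is None or np.linalg.norm(rv)<np.linalg.norm(best):best=rv
    d=np.array(target,float)-p
    n=int(max(np.ceil(np.linalg.norm(d)/38),np.ceil(np.linalg.norm(best)/.115),1))
    print('pos',p.round(1),'t',round(o['t'],2),'w',round(o['width'],1),'F',o['ft_force'].round(1),'q',o['qpos'].round(2),'\nd world',d.round(1),'rot',best.round(3),'rows',n)
    for i in range(n):
        C=A*R.from_rotvec(best*i/n)
        print((C.inv().apply(d/n)/10).round(2).tolist(),(best/n).round(4).tolist())
if __name__=='__main__':
    import sys;a=list(map(float,sys.argv[1:]));plan(a[:3],a[3])
E
python3 plan.py 465 -105.5 150 0.134; python3 -c "
from h import *
print(R.from_rotvec(ctrl.get_obs()['orientation']).as_matrix().round(3))"
```

```text
pos [ 226.9 -581.8  230. ] t 0.1 w 87.6 F [-0.2  0.5  0.4] q [-1.22  0.42  1.63 -0.    1.09 -0.02] 
d world [238.1 476.3 -80. ] rot [-1.333e+00 -1.000e-03  1.000e-03] rows 15
[0.54, -2.38, -2.63] [-0.0889, -0.0001, 0.0001]
[0.54, -2.14, -2.83] [-0.0889, -0.0001, 0.0001]
[0.54, -1.88, -3.01] [-0.0889, -0.0001, 0.0001]
[0.54, -1.6, -3.17] [-0.0889, -0.0001, 0.0001]
[0.54, -1.32, -3.3] [-0.0889, -0.0001, 0.0001]
[0.54, -1.02, -3.4] [-0.0889, -0.0001, 0.0001]
[0.53, -0.71, -3.48] [-0.0889, -0.0001, 0.0001]
[0.53, -0.4, -3.53] [-0.0889, -0.0001, 0.0001]
[0.53, -0.09, -3.55] [-0.0889, -0.0001, 0.0001]
[0.53, 0.23, -3.54] [-0.0889, -0.0001, 0.0001]
[0.53, 0.54, -3.51] [-0.0889, -0.0001, 0.0001]
[0.53, 0.85, -3.45] [-0.0889, -0.0001, 0.0001]
[0.53, 1.15, -3.36] [-0.0889, -0.0001, 0.0001]
[0.53, 1.45, -3.24] [-0.0889, -0.0001, 0.0001]
[0.53, 1.73, -3.1] [-0.0889, -0.0001, 0.0001]
[[-0.     0.363 -0.932]
 [ 0.001 -0.932 -0.363]
 [-1.    -0.001 -0.   ]]
```

Request:
{"op": "apply_moves", "data": {
  "increments": [
    {"gripper": 100,"delta_pos": [0.5,-2.4,-2.6],"dr": [-0.089,0,0]},
    {"gripper": 100,"delta_pos": [0.5,-2.1,-2.8],"dr": [-0.089,0,0]},
    {"gripper": 100,"delta_pos": [0.5,-1.9,-3.0],"dr": [-0.089,0,0]},
    {"gripper": 100,"delta_pos": [0.5,-1.6,-3.2],"dr": [-0.089,0,0]},
    {"gripper": 100,"delta_pos": [0.5,-1.3,-3.3],"dr": [-0.089,0,0]}
  ]
}}

```text
t: 0.52
ee_pos: [306.3, -422.0, 205.1]
orientation: [1.737, 0.756, -1.737]
ft_force: [0.3, -0.1, -0.2]
width: 87.5
```

Request:
{"op": "apply_moves", "data": {
  "increments": [
    {"gripper": 100,"delta_pos": [0.5,-1.0,-3.4],"dr": [-0.089,0,0]},
    {"gripper": 100,"delta_pos": [0.5,-0.7,-3.5],"dr": [-0.089,0,0]},
    {"gripper": 100,"delta_pos": [0.5,-0.4,-3.5],"dr": [-0.089,0,0]},
    {"gripper": 100,"delta_pos": [0.5,-0.1,-3.5],"dr": [-0.089,0,0]},
    {"gripper": 100,"delta_pos": [0.5,0.2,-3.5],"dr": [-0.089,0,0]}
  ]
}}

```text
t: 0.93
ee_pos: [385.1, -264.2, 180.4]
orientation: [1.43, 1.049, -1.43]
ft_force: [1.3, -1.0, 0.1]
width: 87.8
```

Request:
{"op": "apply_moves", "data": {
  "increments": [
    {"gripper": 100,"delta_pos": [0.5,0.5,-3.5],"dr": [-0.089,0,0]},
    {"gripper": 100,"delta_pos": [0.5,0.8,-3.4],"dr": [-0.089,0,0]},
    {"gripper": 100,"delta_pos": [0.5,1.1,-3.4],"dr": [-0.089,0,0]},
    {"gripper": 100,"delta_pos": [0.5,1.4,-3.2],"dr": [-0.089,0,0]},
    {"gripper": 100,"delta_pos": [0.5,1.7,-3.1],"dr": [-0.089,0,0]}
  ]
}}

```text
t: 1.35
ee_pos: [461.9, -105.5, 155.4]
orientation: [1.105, 1.273, -1.105]
ft_force: [0.3, -0.6, -0.2]
width: 87.9
```

```bash
python3 - <<'E'
from h import *
d=grab('wrist');save(d,'wrist1.png');P=cloud(d)
q=(P[...,2]>75)&(P[...,2]<86)&(abs(P[...,0]-465)<40)&(abs(P[...,1]+105)<40)
v,u=np.nonzero(q);print(q.sum(),u.mean(),v.mean(),cast(d,[u.mean(),v.mean()],80),np.nanmedian(P[q],0))
E
python3 plan.py 465 -105.5 44 0.134 | head -3
```

```text
715 325.8447552447552 249.01958041958042 [[ 464.60300128 -105.53421656   80.        ]] [ 464.66135958 -105.79987976   78.95194411]
pos [ 463.9 -101.4  154.8] t 1.4 w 87.7 F [ 2.   1.2 -0.3] q [-0.24  0.32  2.01  0.    0.81 -0.39] 
d world [   1.1   -4.1 -110.8] rot [ 0.014 -0.002 -0.001] rows 3
[3.69, 0.02, 0.15] [0.0046, -0.0006, -0.0002]
```

View pics/wrist1.png

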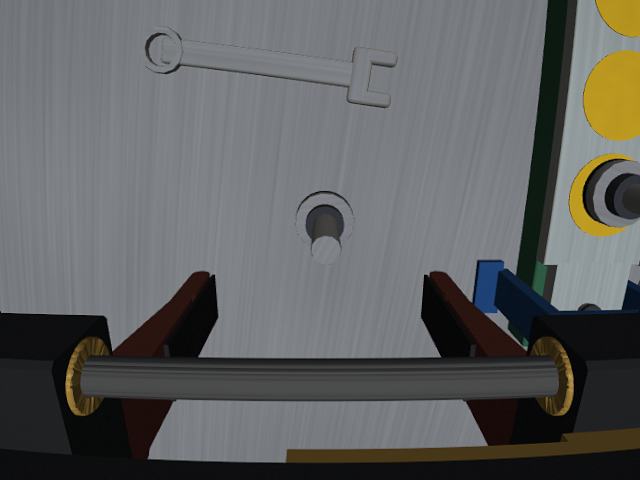

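The wrist view shows foot d between the fingers, with its top at (326,249). From that, its position is (464.6, -105.6). I'll descend halfway and re-check.

Request:
{"op": "apply_moves", "data": {
  "increments": [
    {"gripper": 100,"delta_pos": [2.0,0,0.2],"dr": [0.014,0,0]},
    {"gripper": 100,"delta_pos": [2.0,0.05,0.2],"dr": [0,0,0]},
    {"gripper": 100,"delta_pos": [1.5,0,0],"dr": [0,0,0]},
    {"gripper": 100,"delta_pos": [0,0,0],"dr": [0,0,0]},
    {"gripper": 100,"delta_pos": [0,0,0],"dr": [0,0,0]}
  ]
}}

```text
t: 1.82
ee_pos: [462.0, -110.9, 100.1]
orientation: [1.118, 1.267, -1.12]
ft_force: [0.1, 0.5, 0.9]
width: 87.9
```

```bash
python3 plan.py 464.6 -105.6 42 0.134 | head -3
```

```text
pos [ 462.  -110.9  100.1] t 1.82 w 87.9 F [0.1 0.5 0.9] q [-0.26  0.42  2.04 -0.    0.69 -0.38] 
d world [  2.6   5.3 -58.1] rot [-0.012 -0.001  0.002] rows 2
[2.91, 0.17, -0.24] [-0.006, -0.0004, 0.0011]
```

Request:
{"op": "apply_moves", "data": {
  "increments": [
    {"gripper": 100,"delta_pos": [2.0,0.2,-0.3],"dr": [-0.012,0,0]},
    {"gripper": 100,"delta_pos": [2.0,0.15,-0.2],"dr": [0,0,0]},
    {"gripper": 100,"delta_pos": [1.8,0,0],"dr": [0,0,0]},
    {"gripper": 100,"delta_pos": [0,0,0],"dr": [0,0,0]},
    {"gripper": 100,"delta_pos": [0,0,0],"dr": [0,0,0]}
  ]
}}

```text
t: 2.23
ee_pos: [465.4, -105.8, 43.1]
orientation: [1.11, 1.27, -1.111]
ft_force: [0.2, 0.0, 0.2]
width: 87.7
```

```bash
python3 plan.py 464.6 -105.6 42 0.134 | head -3
```

```text
pos [ 465.4 -105.8   43.1] t 2.23 w 87.7 F [0.2 0.  0.2] q [-0.25  0.53  2.05  0.    0.56 -0.38] 
d world [-0.8  0.2 -1.1] rot [-0.    -0.     0.001] rows 1
[0.11, -0.08, -0.03] [-0.0003, -0.0003, 0.0007]
```

Aligned. I'll grip, then lift about 100 mm.

Request:
{"op": "apply_moves", "data": {
  "increments": [
    {"gripper": 0,"delta_pos": [0,0,0],"dr": [0,0,0]},
    {"gripper": 0,"delta_pos": [0,0,0],"dr": [0,0,0]},
    {"gripper": 0,"delta_pos": [0,0,0],"dr": [0,0,0]},
    {"gripper": 0,"delta_pos": [0,0,0],"dr": [0,0,0]},
    {"gripper": 0,"delta_pos": [0,0,0],"dr": [0,0,0]}
  ]
}}

```text
t: 2.65
ee_pos: [465.8, -105.8, 43.3]
orientation: [1.11, 1.269, -1.109]
ft_force: [0.0, -0.1, 0.3]
width: 58.3
```

Request:
{"op": "apply_moves", "data": {
  "increments": [
    {"gripper": 0,"delta_pos": [0,0,0],"dr": [0,0,0]},
    {"gripper": 0,"delta_pos": [0,0,0],"dr": [0,0,0]},
    {"gripper": 0,"delta_pos": [0,0,0],"dr": [0,0,0]},
    {"gripper": 0,"delta_pos": [0,0,0],"dr": [0,0,0]},
    {"gripper": 0,"delta_pos": [0,0,0],"dr": [0,0,0]}
  ]
}}

```text
t: 3.07
ee_pos: [465.4, -105.6, 42.6]
orientation: [1.11, 1.27, -1.11]
ft_force: [-0.0, -0.3, 0.5]
width: 24.5
```

Request:
{"op": "apply_moves", "data": {
  "increments": [
    {"gripper": 0,"delta_pos": [0,0,0],"dr": [0,0,0]},
    {"gripper": 0,"delta_pos": [0,0,0],"dr": [0,0,0]},
    {"gripper": 0,"delta_pos": [0,0,0],"dr": [0,0,0]},
    {"gripper": 0,"delta_pos": [0,0,0],"dr": [0,0,0]},
    {"gripper": 0,"delta_pos": [0,0,0],"dr": [0,0,0]}
  ]
}}

```text
t: 3.48
ee_pos: [465.4, -105.6, 42.6]
orientation: [1.11, 1.27, -1.11]
ft_force: [0.2, 0.2, -1.9]
width: 17.5
```

Request:
{"op": "apply_moves", "data": {
  "increments": [
    {"gripper": 0,"delta_pos": [-1,0,0],"dr": [0,0,0]},
    {"gripper": 0,"delta_pos": [-2.5,0,0],"dr": [0,0,0]},
    {"gripper": 0,"delta_pos": [-3,0,0],"dr": [0,0,0]},
    {"gripper": 0,"delta_pos": [-2.5,0,0],"dr": [0,0,0]},
    {"gripper": 0,"delta_pos": [-1,0,0],"dr": [0,0,0]}
  ]
}}

```text
t: 3.9
ee_pos: [466.9, -106.0, 146.1]
orientation: [1.111, 1.265, -1.107]
ft_force: [1.1, -0.4, -2.5]
width: 17.3
```

```bash
python3 plan.py 640.2 11.3 143 0.134
```

```text
pos [ 466.9 -106.   146.1] t 3.9 w 17.3 F [ 1.1 -0.4 -2.5] q [-0.25  0.34  2.01  0.    0.79 -0.38] 
d world [173.3 117.3  -3.1] rot [-0.     0.002 -0.004] rows 6
[0.06, 3.12, -1.55] [-0.0, 0.0003, -0.0007]
[0.06, 3.12, -1.55] [-0.0, 0.0003, -0.0007]
[0.06, 3.12, -1.55] [-0.0, 0.0003, -0.0007]
[0.06, 3.12, -1.55] [-0.0, 0.0003, -0.0007]
[0.06, 3.12, -1.55] [-0.0, 0.0003, -0.0007]
[0.05, 3.12, -1.55] [-0.0, 0.0003, -0.0007]
```

Request:
{"op": "apply_moves", "data": {
  "increments": [
    {"gripper": 0,"delta_pos": [0,1.2,-0.6],"dr": [0,0,0]},
    {"gripper": 0,"delta_pos": [0,2.5,-1.3],"dr": [0,0,0]},
    {"gripper": 0,"delta_pos": [0,3.0,-1.5],"dr": [0,0,0]},
    {"gripper": 0,"delta_pos": [0,3.0,-1.5],"dr": [0,0,0]},
    {"gripper": 0,"delta_pos": [0,3.0,-1.5],"dr": [0,0,0]}
  ]
}}

```text
t: 4.32
ee_pos: [583.6, -23.7, 141.2]
orientation: [1.11, 1.271, -1.111]
ft_force: [0.4, 0.0, -1.9]
width: 17.4
```

Request:
{"op": "apply_moves", "data": {
  "increments": [
    {"gripper": 0,"delta_pos": [0,3.0,-1.5],"dr": [0,0,0]},
    {"gripper": 0,"delta_pos": [0,2.0,-1.0],"dr": [0,0,0]},
    {"gripper": 0,"delta_pos": [0,1.0,-0.4],"dr": [0,0,0]},
    {"gripper": 0,"delta_pos": [0,0,0],"dr": [0,0,0]},
    {"gripper": 0,"delta_pos": [0,0,0],"dr": [0,0,0]}
  ]
}}

```text
t: 4.73
ee_pos: [637.2, 11.6, 141.1]
orientation: [1.108, 1.272, -1.111]
ft_force: [-0.6, -0.4, -2.3]
width: 17.8
```

```bash
python3 - <<'E'
from h import *
from scipy import ndimage as nd
for n in('top','wrist'):
    d=grab(n);save(d,n+'2.png');hsv=cv2.cvtColor(d['img'],cv2.COLOR_RGB2HSV);P=cloud(d)
    m=(abs(hsv[...,0].astype(int)-26)<6)&(hsv[...,1]>150)&(hsv[...,2]>100)
    l,k=nd.label(m)
    for i in range(1,k+1):
        q=l==i
        if q.sum()>60:
            v,u=np.nonzero(q);print(n,q.sum(),u.mean().round(),v.mean().round(),cast(d,[[u.mean(),v.mean()],[(u.min()+u.max())/2,(v.min()+v.max())/2]],50)[:,:2].round(1).tolist())
E
python3 plan.py 640.2 11.3 143 0.134|head -3
```

```text
top 104 265.0 225.0 [[612.8, 133.9], [621.5, 138.9]]
wrist 1974 317.0 41.0 [[618.7, 124.4], [622.8, 128.6]]
wrist 7321 325.0 133.0 [[629.8, 75.1], [629.8, 75.1]]
wrist 2705 327.0 220.0 [[638.3, 24.1], [637.2, 18.8]]
pos [636.7  10.8 141.8] t 4.83 w 17.8 F [-0.5  0.5 -2.7] q [-0.    0.55  1.66 -0.    0.94 -0.13] 
d world [3.5 0.5 1.2] rot [-0.001 -0.     0.003] rows 1
[-0.12, 0.36, -0.0] [-0.0006, -0.0002, 0.0025]
```

View pics/wrist2.png

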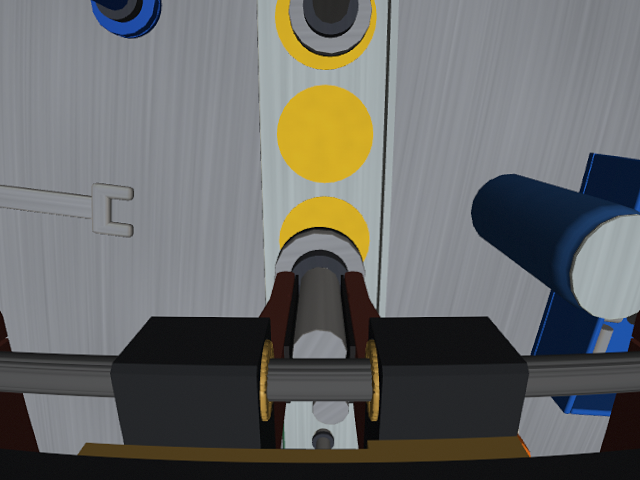

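Foot d hangs upright over the mark, with part of the mark still visible at (327,220). The neighbouring free mark is at (325,133), which maps to (629.8, 75.1) and agrees with the top view to about 2 mm. I'll lower it now.

Request:
{"op": "apply_moves", "data": {
  "increments": [
    {"gripper": 0,"delta_pos": [1.0,0.2,0],"dr": [0,0,0]},
    {"gripper": 0,"delta_pos": [1.5,0.1,0],"dr": [0,0,0]},
    {"gripper": 0,"delta_pos": [1.5,0,0],"dr": [0,0,0]},
    {"gripper": 0,"delta_pos": [0.5,0,0],"dr": [0,0,0]},
    {"gripper": 0,"delta_pos": [0,0,0],"dr": [0,0,0]}
  ]
}}

```text
t: 5.25
ee_pos: [639.6, 11.3, 95.8]
orientation: [1.109, 1.272, -1.113]
ft_force: [-0.5, 0.7, -1.2]
width: 17.8
```

Request:
{"op": "apply_moves", "data": {
  "increments": [
    {"gripper": 0,"delta_pos": [0.1,0,0],"dr": [0,0,0]},
    {"gripper": 0,"delta_pos": [0.1,0,0],"dr": [0,0,0]},
    {"gripper": 0,"delta_pos": [0,0,0],"dr": [0,0,0]},
    {"gripper": 0,"delta_pos": [0,0,0],"dr": [0,0,0]},
    {"gripper": 0,"delta_pos": [0,0,0],"dr": [0,0,0]}
  ]
}}

```text
t: 5.67
ee_pos: [641.7, 11.9, 96.3]
orientation: [1.11, 1.269, -1.109]
ft_force: [-0.3, 0.4, -1.5]
width: 17.6
```

```bash
python3 plan.py 639.7 11.5 92.8 0.134|head -3
```

```text
pos [641.7  11.9  96.3] t 5.67 w 17.6 F [-0.3  0.4 -1.5] q [-0.    0.61  1.67  0.    0.86 -0.13] 
d world [-2.  -0.4 -3.5] rot [ 0.     0.    -0.001] rows 1
[0.35, -0.2, 0.01] [0.0, 0.0001, -0.0009]
```

Request:
{"op": "apply_moves", "data": {
  "increments": [
    {"gripper": 0,"delta_pos": [0.1,-0.1,0],"dr": [0,0,0]},
    {"gripper": 0,"delta_pos": [0.1,0,0],"dr": [0,0,0]},
    {"gripper": 0,"delta_pos": [0,0,0],"dr": [0,0,0]},
    {"gripper": 0,"delta_pos": [0,0,0],"dr": [0,0,0]},
    {"gripper": 0,"delta_pos": [0,0,0],"dr": [0,0,0]}
  ]
}}

```text
t: 6.08
ee_pos: [640.4, 11.8, 93.7]
orientation: [1.11, 1.27, -1.11]
ft_force: [0.4, -0.3, -2.2]
width: 17.6
```

Request:
{"op": "apply_moves", "data": {
  "increments": [
    {"gripper": 0,"delta_pos": [0,0,0],"dr": [0,0,0]},
    {"gripper": 0,"delta_pos": [0,0,0],"dr": [0,0,0]},
    {"gripper": 0,"delta_pos": [0,0,0],"dr": [0,0,0]},
    {"gripper": 0,"delta_pos": [0,0,0],"dr": [0,0,0]},
    {"gripper": 0,"delta_pos": [0,0,0],"dr": [0,0,0]}
  ]
}}

```text
t: 6.5
ee_pos: [640.4, 11.8, 93.7]
orientation: [1.11, 1.27, -1.11]
ft_force: [0.3, -0.4, -0.9]
width: 17.4
```

```bash
python3 plan.py 639.7 11.5 92.8 0.134|head -3; python3 - <<'E'
from h import *
from scipy import ndimage as nd
d=grab('side');save(d,'side3.png')
cv2.imwrite('pics/side3c.png',cv2.resize(d['img'][170:330,200:420,::-1],None,fx=3.5,fy=3.5,interpolation=cv2.INTER_CUBIC))
E
```

```text
pos [640.4  11.8  93.7] t 6.5 w 17.4 F [ 0.3 -0.4 -0.9] q [-0.    0.62  1.67  0.    0.85 -0.13] 
d world [-0.7 -0.3 -0.9] rot [ 0. -0. -0.] rows 1
[0.09, -0.07, 0.02] [0.0, -0.0, -0.0001]
```

View pics/side3c.png

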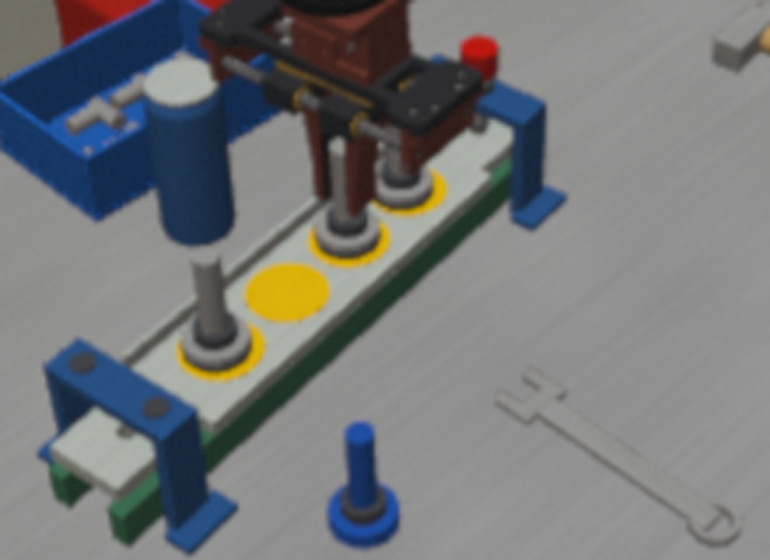

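The crop shows foot d at about (347,235), centred on its mark with an even yellow rim. The other standing feet are undisturbed. I'll seat it, release and lift.

Request:
{"op": "apply_moves", "data": {
  "increments": [
    {"gripper": 0,"delta_pos": [0.1,-0.05,0],"dr": [0,0,0]},
    {"gripper": 0,"delta_pos": [0.05,0,0],"dr": [0,0,0]},
    {"gripper": 0,"delta_pos": [0,0,0],"dr": [0,0,0]},
    {"gripper": 0,"delta_pos": [0,0,0],"dr": [0,0,0]},
    {"gripper": 0,"delta_pos": [0,0,0],"dr": [0,0,0]}
  ]
}}

```text
t: 6.97
ee_pos: [640.0, 11.7, 92.6]
orientation: [1.11, 1.269, -1.11]
ft_force: [-1.3, -0.2, 4.7]
width: 17.5
```

Request:
{"op": "apply_moves", "data": {
  "increments": [
    {"gripper": 0,"delta_pos": [0,0,0],"dr": [0,0,0]},
    {"gripper": 0,"delta_pos": [0,0,0],"dr": [0,0,0]},
    {"gripper": 0,"delta_pos": [0,0,0],"dr": [0,0,0]},
    {"gripper": 0,"delta_pos": [0,0,0],"dr": [0,0,0]},
    {"gripper": 0,"delta_pos": [0,0,0],"dr": [0,0,0]}
  ]
}}

```text
t: 7.38
ee_pos: [640.0, 11.7, 92.6]
orientation: [1.11, 1.269, -1.11]
ft_force: [-1.6, -0.3, 6.0]
width: 17.4
```

Request:
{"op": "apply_moves", "data": {
  "increments": [
    {"gripper": 60,"delta_pos": [0,0,0],"dr": [0,0,0]},
    {"gripper": 60,"delta_pos": [0,0,0],"dr": [0,0,0]},
    {"gripper": 60,"delta_pos": [0,0,0],"dr": [0,0,0]},
    {"gripper": 60,"delta_pos": [0,0,0],"dr": [0,0,0]},
    {"gripper": 60,"delta_pos": [0,0,0],"dr": [0,0,0]}
  ]
}}

```text
t: 7.8
ee_pos: [639.8, 11.7, 92.0]
orientation: [1.11, 1.27, -1.11]
ft_force: [0.3, 0.5, -0.5]
width: 47.5
```

Request:
{"op": "apply_moves", "data": {
  "increments": [
    {"gripper": 60,"delta_pos": [-1,0,0],"dr": [0,0,0]},
    {"gripper": 60,"delta_pos": [-2,0,0],"dr": [0,0,0]},
    {"gripper": 60,"delta_pos": [-3,0,0],"dr": [0,0,0]},
    {"gripper": 60,"delta_pos": [-2,0,0],"dr": [0,0,0]},
    {"gripper": 60,"delta_pos": [0,0,0],"dr": [0,0,0]}
  ]
}}

```text
t: 8.22
ee_pos: [642.8, 11.7, 177.6]
orientation: [1.113, 1.263, -1.104]
ft_force: [0.6, -0.2, -0.8]
width: 52.6
```

```bash
python3 plan.py 445 239 150 0.134
```

```text
pos [642.8  11.7 177.6] t 8.22 w 52.6 F [ 0.6 -0.2 -0.8] q [-0.    0.51  1.63  0.    1.   -0.13] 
d world [-197.8  227.3  -27.6] rot [-0.     0.001 -0.008] rows 8
[0.33, -2.07, -3.15] [-0.0, 0.0001, -0.001]
[0.33, -2.07, -3.15] [-0.0, 0.0001, -0.001]
[0.33, -2.07, -3.15] [-0.0, 0.0001, -0.001]
[0.33, -2.07, -3.15] [-0.0, 0.0001, -0.001]
[0.34, -2.07, -3.15] [-0.0, 0.0001, -0.001]
[0.34, -2.07, -3.15] [-0.0, 0.0001, -0.001]
[0.34, -2.07, -3.15] [-0.0, 0.0001, -0.001]
[0.34, -2.07, -3.15] [-0.0, 0.0001, -0.001]
```

Request:
{"op": "apply_moves", "data": {
  "increments": [
    {"gripper": 100,"delta_pos": [0,-1.0,-1.5],"dr": [0,0,0]},
    {"gripper": 100,"delta_pos": [0,-2.1,-3.1],"dr": [0,0,0]},
    {"gripper": 100,"delta_pos": [0,-2.1,-3.2],"dr": [0,0,0]},
    {"gripper": 100,"delta_pos": [0.4,-2.1,-3.2],"dr": [0,0,0]},
    {"gripper": 100,"delta_pos": [0.4,-2.1,-3.2],"dr": [0,0,0]}
  ]
}}

```text
t: 8.63
ee_pos: [526.5, 140.7, 164.2]
orientation: [1.111, 1.269, -1.11]
ft_force: [0.9, 0.2, -0.3]
width: 82.7
```

Request:
{"op": "apply_moves", "data": {
  "increments": [
    {"gripper": 100,"delta_pos": [0.5,-2.1,-3.2],"dr": [0,0,0]},
    {"gripper": 100,"delta_pos": [0.5,-2.1,-3.2],"dr": [0,0,0]},
    {"gripper": 100,"delta_pos": [0.5,-2.0,-3.0],"dr": [0,0,0]},
    {"gripper": 100,"delta_pos": [0,-1.0,-1.6],"dr": [0,0,0]},
    {"gripper": 100,"delta_pos": [0,0,0],"dr": [0,0,0]}
  ]
}}

```text
t: 9.05
ee_pos: [438.8, 241.1, 148.8]
orientation: [1.106, 1.272, -1.109]
ft_force: [0.1, -0.2, -0.3]
width: 87.8
```

Request:
{"op": "apply_moves", "data": {
  "increments": [
    {"gripper": 100,"delta_pos": [0,0,0],"dr": [0,0,0]},
    {"gripper": 100,"delta_pos": [0,0,0],"dr": [0,0,0]},
    {"gripper": 100,"delta_pos": [0,0,0],"dr": [0,0,0]},
    {"gripper": 100,"delta_pos": [0,0,0],"dr": [0,0,0]},
    {"gripper": 100,"delta_pos": [0,0,0],"dr": [0,0,0]}
  ]
}}

```text
t: 9.47
ee_pos: [442.4, 238.5, 149.2]
orientation: [1.111, 1.269, -1.111]
ft_force: [0.7, 0.2, -0.8]
width: 87.3
```

```bash
python3 - <<'E'
from h import *
d=grab('wrist');save(d,'wrist4.png');P=cloud(d)
q=(P[...,2]>75)&(P[...,2]<86)&(abs(P[...,0]-445)<30)&(abs(P[...,1]-239)<30)
v,u=np.nonzero(q);print(q.sum(),u.mean(),v.mean(),cast(d,[u.mean(),v.mean()],80))
E
python3 plan.py 445 239 42.5 0.134 | head -3
```

```text
764 323.6950261780105 247.7369109947644 [[443.47850295 240.87904557  80.        ]]
pos [442.3 238.6 149.2] t 9.52 w 88.0 F [0.3 1.1 0.5] q [ 0.47  0.36  1.96 -0.    0.82  0.34] 
d world [   2.7    0.4 -106.7] rot [-0.001  0.    -0.   ] rows 3
[3.56, 0.09, -0.0] [-0.0005, 0.0, -0.0]
```

Request:
{"op": "apply_moves", "data": {
  "increments": [
    {"gripper": 100,"delta_pos": [1.5,0.1,-0.1],"dr": [0,0,0]},
    {"gripper": 100,"delta_pos": [3,0.06,-0.07],"dr": [0,0,0]},
    {"gripper": 100,"delta_pos": [3,0,0],"dr": [0,0,0]},
    {"gripper": 100,"delta_pos": [2.2,0,0],"dr": [0,0,0]},
    {"gripper": 100,"delta_pos": [1,0,0],"dr": [0,0,0]}
  ]
}}

```text
t: 9.93
ee_pos: [441.9, 240.1, 39.7]
orientation: [1.108, 1.271, -1.114]
ft_force: [0.4, -0.8, 0.3]
width: 87.7
```

Request:
{"op": "apply_moves", "data": {
  "increments": [
    {"gripper": 100,"delta_pos": [0,0,0],"dr": [0,0,0]},
    {"gripper": 100,"delta_pos": [0,0,0],"dr": [0,0,0]},
    {"gripper": 100,"delta_pos": [0,0,0],"dr": [0,0,0]},
    {"gripper": 100,"delta_pos": [0,0,0],"dr": [0,0,0]},
    {"gripper": 100,"delta_pos": [0,0,0],"dr": [0,0,0]}
  ]
}}

```text
t: 10.35
ee_pos: [443.9, 241.6, 43.4]
orientation: [1.112, 1.269, -1.108]
ft_force: [-0.3, -0.7, 0.5]
width: 87.5
```

```bash
python3 plan.py 443.7 240.5 42.5 0.134 | head -3
```

```text
pos [443.9 241.6  43.4] t 10.35 w 87.5 F [-0.3 -0.7  0.5] q [ 0.47  0.56  1.99 -0.    0.59  0.34] 
d world [-0.2 -1.1 -0.9] rot [ 0.    -0.001 -0.002] rows 1
[0.09, -0.03, 0.1] [0.0, -0.0008, -0.0022]
```

Request:
{"op": "apply_moves", "data": {
  "increments": [
    {"gripper": 0,"delta_pos": [0.05,0,0.05],"dr": [0,0,0]},
    {"gripper": 0,"delta_pos": [0,0,0],"dr": [0,0,0]},
    {"gripper": 0,"delta_pos": [0,0,0],"dr": [0,0,0]},
    {"gripper": 0,"delta_pos": [0,0,0],"dr": [0,0,0]},
    {"gripper": 0,"delta_pos": [0,0,0],"dr": [0,0,0]}
  ]
}}

```text
t: 10.77
ee_pos: [443.1, 240.7, 41.7]
orientation: [1.11, 1.27, -1.11]
ft_force: [0.5, -0.4, -0.6]
width: 57.9
```

Request:
{"op": "apply_moves", "data": {
  "increments": [
    {"gripper": 0,"delta_pos": [0,0,0],"dr": [0,0,0]},
    {"gripper": 0,"delta_pos": [0,0,0],"dr": [0,0,0]},
    {"gripper": 0,"delta_pos": [0,0,0],"dr": [0,0,0]},
    {"gripper": 0,"delta_pos": [0,0,0],"dr": [0,0,0]},
    {"gripper": 0,"delta_pos": [0,0,0],"dr": [0,0,0]}
  ]
}}

```text
t: 11.18
ee_pos: [443.1, 240.7, 41.7]
orientation: [1.11, 1.27, -1.11]
ft_force: [0.5, 0.4, -0.4]
width: 24.5
```

Request:
{"op": "apply_moves", "data": {
  "increments": [
    {"gripper": 0,"delta_pos": [0,0,0],"dr": [0,0,0]},
    {"gripper": 0,"delta_pos": [0,0,0],"dr": [0,0,0]},
    {"gripper": 0,"delta_pos": [0,0,0],"dr": [0,0,0]},
    {"gripper": 0,"delta_pos": [0,0,0],"dr": [0,0,0]},
    {"gripper": 0,"delta_pos": [0,0,0],"dr": [0,0,0]}
  ]
}}

```text
t: 11.6
ee_pos: [443.1, 240.7, 41.6]
orientation: [1.11, 1.27, -1.11]
ft_force: [0.9, 0.2, -1.7]
width: 17.8
```

```bash
python3 plan.py 631 75.3 195 0.134 | head -4
```

```text
pos [443.1 240.7  41.6] t 11.6 w 17.8 F [ 0.9  0.2 -1.7] q [0.47 0.56 1.99 0.   0.59 0.34] 
d world [ 187.9 -165.4  153.4] rot [ 0. -0. -0.] rows 8
[-1.92, 2.05, 2.36] [0.0, -0.0, -0.0]
[-1.92, 2.05, 2.36] [0.0, -0.0, -0.0]
```

Request:
{"op": "apply_moves", "data": {
  "increments": [
    {"gripper": 0,"delta_pos": [-1.5,0,0],"dr": [0,0,0]},
    {"gripper": 0,"delta_pos": [-3,0,0],"dr": [0,0,0]},
    {"gripper": 0,"delta_pos": [-3.8,0,0],"dr": [0,0,0]},
    {"gripper": 0,"delta_pos": [-3.5,0.5,0.6],"dr": [0,0,0]},
    {"gripper": 0,"delta_pos": [-2.5,1.5,1.7],"dr": [0,0,0]}
  ]
}}

```text
t: 12.02
ee_pos: [464.7, 221.3, 187.0]
orientation: [1.109, 1.271, -1.108]
ft_force: [0.6, 1.0, -3.1]
width: 17.5
```

Request:
{"op": "apply_moves", "data": {
  "increments": [
    {"gripper": 0,"delta_pos": [-1.0,2.5,2.9],"dr": [0,0,0]},
    {"gripper": 0,"delta_pos": [0,2.5,2.9],"dr": [0,0,0]},
    {"gripper": 0,"delta_pos": [0,2.5,2.9],"dr": [0,0,0]},
    {"gripper": 0,"delta_pos": [0,2.5,2.9],"dr": [0,0,0]},
    {"gripper": 0,"delta_pos": [0,2.2,2.5],"dr": [0,0,0]}
  ]
}}

```text
t: 12.43
ee_pos: [606.7, 95.2, 194.5]
orientation: [1.11, 1.27, -1.111]
ft_force: [-0.1, 0.1, -3.5]
width: 17.2
```

Request:
{"op": "apply_moves", "data": {
  "increments": [
    {"gripper": 0,"delta_pos": [0,1.5,1.7],"dr": [0,0,0]},
    {"gripper": 0,"delta_pos": [0,0.7,0.8],"dr": [0,0,0]},
    {"gripper": 0,"delta_pos": [0,0,0],"dr": [0,0,0]},
    {"gripper": 0,"delta_pos": [0,0,0],"dr": [0,0,0]},
    {"gripper": 0,"delta_pos": [0,0,0],"dr": [0,0,0]}
  ]
}}

```text
t: 12.85
ee_pos: [629.4, 76.1, 194.2]
orientation: [1.109, 1.272, -1.111]
ft_force: [-0.2, 0.0, -2.2]
width: 17.6
```

```bash
python3 plan.py 631 75.3 93 0.134 | head -4;  python3 - <<'E'
from h import *
d=grab('wrist');save(d,'wrist5.png')
E
```

```text
pos [629.4  76.1 194.2] t 12.85 w 17.6 F [-0.2  0.  -2.2] q [ 0.1   0.48  1.63  0.    1.03 -0.03] 
d world [   1.6   -0.8 -101.2] rot [ 0.001 -0.     0.002] rows 3
[3.37, 0.06, 0.04] [0.0002, -0.0001, 0.0006]
[3.37, 0.05, 0.04] [0.0002, -0.0001, 0.0006]
```

View pics/wrist5.png

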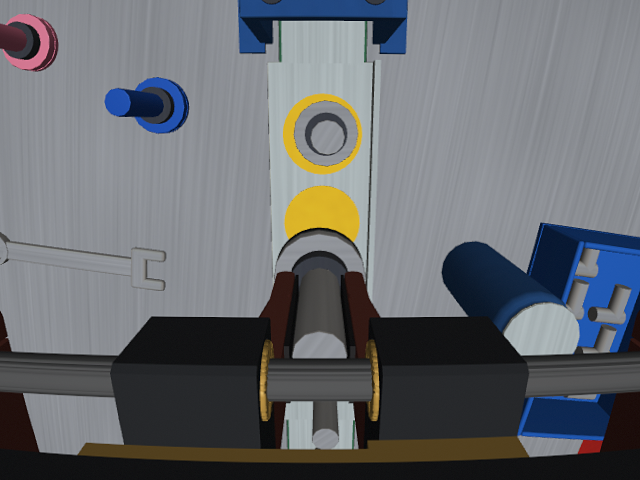

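Foot c hangs over the last free mark, which shows at (322,215). The standing foot at (325,133) looks slightly off-centre only because its top is nearer the camera. I'll lower c now.

Request:
{"op": "apply_moves", "data": {
  "increments": [
    {"gripper": 0,"delta_pos": [1.5,0.1,0.05],"dr": [0,0,0]},
    {"gripper": 0,"delta_pos": [2.5,0.05,0.05],"dr": [0,0,0]},
    {"gripper": 0,"delta_pos": [2.5,0,0],"dr": [0,0,0]},
    {"gripper": 0,"delta_pos": [1.8,0,0],"dr": [0,0,0]},
    {"gripper": 0,"delta_pos": [1.0,0,0],"dr": [0,0,0]}
  ]
}}

```text
t: 13.32
ee_pos: [630.2, 75.5, 99.5]
orientation: [1.107, 1.273, -1.111]
ft_force: [-1.0, -0.4, -2.6]
width: 17.6
```

Request:
{"op": "apply_moves", "data": {
  "increments": [
    {"gripper": 0,"delta_pos": [0.3,0,0],"dr": [0,0,0]},
    {"gripper": 0,"delta_pos": [0,0,0],"dr": [0,0,0]},
    {"gripper": 0,"delta_pos": [0,0,0],"dr": [0,0,0]},
    {"gripper": 0,"delta_pos": [0,0,0],"dr": [0,0,0]},
    {"gripper": 0,"delta_pos": [0,0,0],"dr": [0,0,0]}
  ]
}}

```text
t: 13.73
ee_pos: [633.3, 74.6, 100.0]
orientation: [1.111, 1.268, -1.108]
ft_force: [-0.3, -0.1, -2.7]
width: 17.4
```

Request:
{"op": "apply_moves", "data": {
  "increments": [
    {"gripper": 0,"delta_pos": [0,0,0],"dr": [0,0,0]},
    {"gripper": 0,"delta_pos": [0,0,0],"dr": [0,0,0]},
    {"gripper": 0,"delta_pos": [0,0,0],"dr": [0,0,0]},
    {"gripper": 0,"delta_pos": [0,0,0],"dr": [0,0,0]},
    {"gripper": 0,"delta_pos": [0,0,0],"dr": [0,0,0]}
  ]
}}

```text
t: 14.15
ee_pos: [632.5, 74.4, 98.7]
orientation: [1.11, 1.27, -1.11]
ft_force: [-0.2, -0.5, -2.3]
width: 17.2
```

```bash
python3 plan.py 631 75.3 91.6 0.134 | head -4
```

```text
pos [632.5  74.4  98.7] t 14.15 w 17.2 F [-0.2 -0.5 -2.3] q [ 0.1   0.6   1.68  0.    0.86 -0.04] 
d world [-1.5  0.9 -7.1] rot [-0. -0.  0.] rows 1
[0.71, -0.14, -0.11] [-0.0001, -0.0, 0.0]
```

Request:
{"op": "apply_moves", "data": {
  "increments": [
    {"gripper": 0,"delta_pos": [0.2,-0.1,-0.1],"dr": [0,0,0]},
    {"gripper": 0,"delta_pos": [0.2,-0.05,0],"dr": [0,0,0]},
    {"gripper": 0,"delta_pos": [0.2,0,0],"dr": [0,0,0]},
    {"gripper": 0,"delta_pos": [0.1,0,0],"dr": [0,0,0]},
    {"gripper": 0,"delta_pos": [0,0,0],"dr": [0,0,0]}
  ]
}}

```text
t: 14.57
ee_pos: [630.7, 75.2, 91.6]
orientation: [1.11, 1.27, -1.11]
ft_force: [-1.3, -0.4, -0.6]
width: 17.9
```

Request:
{"op": "apply_moves", "data": {
  "increments": [
    {"gripper": 0,"delta_pos": [0,0,0],"dr": [0,0,0]},
    {"gripper": 0,"delta_pos": [0,0,0],"dr": [0,0,0]},
    {"gripper": 0,"delta_pos": [0,0,0],"dr": [0,0,0]},
    {"gripper": 0,"delta_pos": [0,0,0],"dr": [0,0,0]},
    {"gripper": 0,"delta_pos": [0,0,0],"dr": [0,0,0]}
  ]
}}

```text
t: 14.98
ee_pos: [630.8, 75.2, 91.6]
orientation: [1.11, 1.27, -1.11]
ft_force: [-0.8, -0.1, -0.9]
width: 18.0
```

Request:
{"op": "apply_moves", "data": {
  "increments": [
    {"gripper": 0,"delta_pos": [0.05,0,0],"dr": [0,0,0]},
    {"gripper": 0,"delta_pos": [0,0,0],"dr": [0,0,0]},
    {"gripper": 0,"delta_pos": [0,0,0],"dr": [0,0,0]},
    {"gripper": 60,"delta_pos": [0,0,0],"dr": [0,0,0]},
    {"gripper": 60,"delta_pos": [0,0,0],"dr": [0,0,0]}
  ]
}}

```text
t: 15.4
ee_pos: [631.5, 75.3, 91.3]
orientation: [1.111, 1.269, -1.109]
ft_force: [-0.1, -0.1, 0.2]
width: 27.2
```

Request:
{"op": "apply_moves", "data": {
  "increments": [
    {"gripper": 60,"delta_pos": [0,0,0],"dr": [0,0,0]},
    {"gripper": 60,"delta_pos": [0,0,0],"dr": [0,0,0]},
    {"gripper": 60,"delta_pos": [0,0,0],"dr": [0,0,0]},
    {"gripper": 60,"delta_pos": [0,0,0],"dr": [0,0,0]},
    {"gripper": 60,"delta_pos": [-1,0,0],"dr": [0,0,0]}
  ]
}}

```text
t: 15.82
ee_pos: [629.6, 75.1, 99.7]
orientation: [1.108, 1.272, -1.112]
ft_force: [0.1, 0.6, -0.3]
width: 52.5
```

Request:
{"op": "apply_moves", "data": {
  "increments": [
    {"gripper": 70,"delta_pos": [-2,0,0],"dr": [0,0,0]},
    {"gripper": 70,"delta_pos": [-3,0,0],"dr": [0,0,0]},
    {"gripper": 70,"delta_pos": [-3,0,0],"dr": [0,0,0]},
    {"gripper": 70,"delta_pos": [-1,0,0],"dr": [0,0,0]},
    {"gripper": 70,"delta_pos": [0,0,0],"dr": [0,0,0]}
  ]
}}

```text
t: 16.23
ee_pos: [633.0, 75.5, 195.0]
orientation: [1.113, 1.265, -1.105]
ft_force: [0.9, -0.0, -0.4]
width: 61.9
```

```bash
python3 plan.py 658 -134.8 190 0.134
```

```text
pos [633.   75.5 195. ] t 16.23 w 61.9 F [ 0.9 -0.  -0.4] q [ 0.1   0.48  1.63  0.    1.02 -0.03] 
d world [  25.  -210.3   -5. ] rot [ 0.     0.    -0.007] rows 6
[0.08, -0.06, 3.53] [0.0, 0.0, -0.0011]
[0.08, -0.06, 3.53] [0.0, 0.0, -0.0011]
[0.08, -0.06, 3.53] [0.0, 0.0, -0.0011]
[0.08, -0.06, 3.53] [0.0, 0.0, -0.0011]
[0.08, -0.05, 3.53] [0.0, 0.0, -0.0011]
[0.08, -0.05, 3.53] [0.0, 0.0, -0.0011]
```

Request:
{"op": "apply_moves", "data": {
  "increments": [
    {"gripper": 70,"delta_pos": [0,0,1.5],"dr": [0,0,0]},
    {"gripper": 70,"delta_pos": [0,0,3.0],"dr": [0,0,0]},
    {"gripper": 70,"delta_pos": [0,-0.1,3.5],"dr": [0,0,0]},
    {"gripper": 70,"delta_pos": [0,-0.1,3.5],"dr": [0,0,0]},
    {"gripper": 70,"delta_pos": [0,-0.1,3.5],"dr": [0,0,0]}
  ]
}}

```text
t: 16.65
ee_pos: [646.6, -75.9, 188.8]
orientation: [1.108, 1.273, -1.112]
ft_force: [-0.6, -0.7, 0.2]
width: 61.4
```

Request:
{"op": "apply_moves", "data": {
  "increments": [
    {"gripper": 70,"delta_pos": [0,0,3.2],"dr": [0,0,0]},
    {"gripper": 70,"delta_pos": [0,0,2.0],"dr": [0,0,0]},
    {"gripper": 70,"delta_pos": [0,0,0.9],"dr": [0,0,0]},
    {"gripper": 70,"delta_pos": [0,0,0],"dr": [0,0,0]},
    {"gripper": 70,"delta_pos": [0,0,0],"dr": [0,0,0]}
  ]
}}

```text
t: 17.07
ee_pos: [655.2, -134.2, 189.7]
orientation: [1.11, 1.272, -1.112]
ft_force: [-1.0, -0.3, 0.5]
width: 61.4
```

Request:
{"op": "apply_moves", "data": {
  "increments": [
    {"gripper": 70,"delta_pos": [0,0,0],"dr": [0,0,0]},
    {"gripper": 70,"delta_pos": [0,0,0],"dr": [0,0,0]},
    {"gripper": 70,"delta_pos": [0,0,0],"dr": [0,0,0]},
    {"gripper": 70,"delta_pos": [0,0,0],"dr": [0,0,0]},
    {"gripper": 70,"delta_pos": [0,0,0],"dr": [0,0,0]}
  ]
}}

```text
t: 17.48
ee_pos: [656.2, -133.5, 191.3]
orientation: [1.109, 1.27, -1.109]
ft_force: [-0.5, -0.5, -0.1]
width: 61.6
```

```bash
python3 - <<'E'
from h import *
from scipy import ndimage as nd
d=grab('wrist');save(d,'wrist6.png');P=cloud(d);hsv=cv2.cvtColor(d['img'],cv2.COLOR_RGB2HSV)
q=((hsv[...,0]<6)|(hsv[...,0]>174))&(hsv[...,1]>150)&(hsv[...,2]>60)&(abs(P[...,0]-658)<30)&(abs(P[...,1]+135)<30)
t=q&(P[...,2]>120);v,u=np.nonzero(t);print(q.sum(),t.sum(),u.mean(),v.mean(),cast(d,[u.mean(),v.mean()],124),np.nanmedian(P[t],0))
d=grab('side')
cv2.imwrite('pics/side6c.png',cv2.resize(d['img'][170:330,200:420,::-1],None,fx=3.5,fy=3.5,interpolation=cv2.INTER_CUBIC))
E
python3 plan.py 658 -134.8 104 0.134|head -3
```

```text
1973 1712 323.07768691588785 254.15420560747663 [[ 657.34057263 -134.32370398  124.        ]] [ 657.40943721 -134.60059753  122.96429504]
pos [ 656.2 -133.9  191.3] t 17.58 w 61.7 F [0.3 0.3 0.4] q [-0.22  0.53  1.55  0.    1.06 -0.35] 
d world [  1.8  -0.9 -87.3] rot [ 0.001  0.    -0.   ] rows 3
[2.91, 0.06, 0.04] [0.0002, 0.0, -0.0001]
```

View pics/wrist6.png

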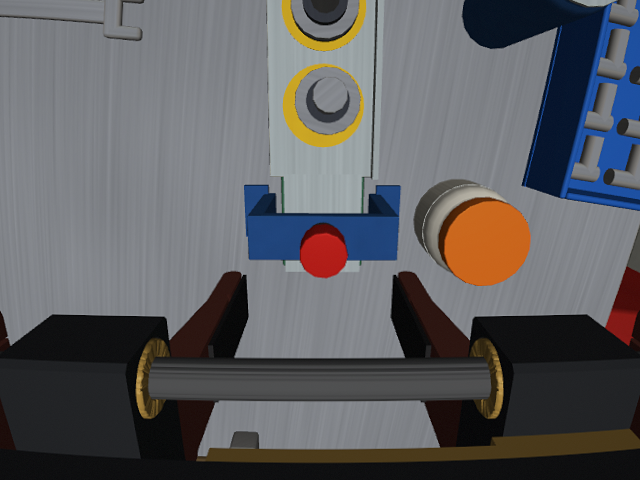

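View pics/side6c.png

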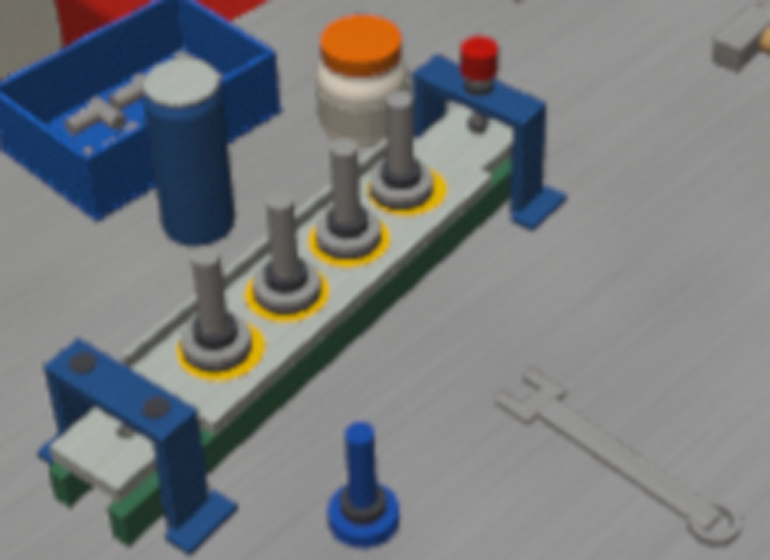

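All four feet stand in a straight row with even yellow rims. The plunger is home and the fingers are off every foot. In the wrist view the knob top is at (323,254), which maps to (657.4, -134.4). Next I'll go down to it, slowing at the end.

Request:
{"op": "apply_moves", "data": {
  "increments": [
    {"gripper": 70,"delta_pos": [1.5,0.1,0.05],"dr": [0,0,0]},
    {"gripper": 70,"delta_pos": [2.5,0,0],"dr": [0,0,0]},
    {"gripper": 70,"delta_pos": [2.5,0,0],"dr": [0,0,0]},
    {"gripper": 70,"delta_pos": [1.2,0,0],"dr": [0,0,0]},
    {"gripper": 70,"delta_pos": [0.5,0,0],"dr": [0,0,0]}
  ]
}}

```text
t: 18.0
ee_pos: [655.7, -134.3, 106.8]
orientation: [1.109, 1.273, -1.112]
ft_force: [0.2, 0.0, -0.1]
width: 61.6
```

Request:
{"op": "apply_moves", "data": {
  "increments": [
    {"gripper": 70,"delta_pos": [0,0,0],"dr": [0,0,0]},
    {"gripper": 70,"delta_pos": [0,0,0],"dr": [0,0,0]},
    {"gripper": 70,"delta_pos": [0,0,0],"dr": [0,0,0]},
    {"gripper": 70,"delta_pos": [0,0,0],"dr": [0,0,0]},
    {"gripper": 70,"delta_pos": [0,0,0],"dr": [0,0,0]}
  ]
}}

```text
t: 18.42
ee_pos: [657.9, -134.8, 110.4]
orientation: [1.11, 1.268, -1.109]
ft_force: [-0.1, 0.2, 0.4]
width: 61.6
```

```bash
python3 plan.py 657.4 -134.5 105 0.134|head -3
```

```text
pos [ 657.9 -134.8  110.4] t 18.42 w 61.6 F [-0.1  0.2  0.4] q [-0.22  0.63  1.59  0.    0.92 -0.35] 
d world [-0.5  0.3 -5.4] rot [-0.     0.001 -0.002] rows 1
[0.54, -0.04, -0.03] [-0.0, 0.0006, -0.0018]
```

Request:
{"op": "apply_moves", "data": {
  "increments": [
    {"gripper": 70,"delta_pos": [0.3,0,0],"dr": [0,0,0]},
    {"gripper": 70,"delta_pos": [0.2,0,0],"dr": [0,0,0]},
    {"gripper": 0,"delta_pos": [0,0,0],"dr": [0,0,0]},
    {"gripper": 0,"delta_pos": [0,0,0],"dr": [0,0,0]},
    {"gripper": 0,"delta_pos": [0,0,0],"dr": [0,0,0]}
  ]
}}

```text
t: 18.83
ee_pos: [657.1, -134.6, 104.1]
orientation: [1.11, 1.27, -1.11]
ft_force: [-0.3, -0.6, -0.1]
width: 45.2
```

Request:
{"op": "apply_moves", "data": {
  "increments": [
    {"gripper": 0,"delta_pos": [0,0,0],"dr": [0,0,0]},
    {"gripper": 0,"delta_pos": [0,0,0],"dr": [0,0,0]},
    {"gripper": 0,"delta_pos": [0,0,0],"dr": [0,0,0]},
    {"gripper": 0,"delta_pos": [0,0,0],"dr": [0,0,0]},
    {"gripper": 0,"delta_pos": [0,0,0],"dr": [0,0,0]}
  ]
}}

```text
t: 19.25
ee_pos: [658.5, -134.5, 104.3]
orientation: [1.111, 1.267, -1.108]
ft_force: [4.5, 0.8, -3.6]
width: 27.4
```

Request:
{"op": "apply_moves", "data": {
  "increments": [
    {"gripper": 0,"delta_pos": [0,0,0],"dr": [0,0,0]},
    {"gripper": 0,"delta_pos": [0,0,0],"dr": [0,0,0]},
    {"gripper": 0,"delta_pos": [0,0,0],"dr": [0,0,0]},
    {"gripper": 0,"delta_pos": [0,0,0],"dr": [0,0,0]},
    {"gripper": 0,"delta_pos": [0,0,0],"dr": [0,0,0]}
  ]
}}

```text
t: 19.67
ee_pos: [658.5, -134.5, 104.3]
orientation: [1.111, 1.267, -1.108]
ft_force: [5.5, 0.4, -3.9]
width: 27.5
```

Gripped at 27.5 mm, which matches the 28 mm knob. I'll relieve the side force by about 1 mm and pull up gently.

Request:
{"op": "apply_moves", "data": {
  "increments": [
    {"gripper": 0,"delta_pos": [0,0.1,0],"dr": [0,0,0]},
    {"gripper": 0,"delta_pos": [-0.3,0,0],"dr": [0,0,0]},
    {"gripper": 0,"delta_pos": [-0.4,0,0],"dr": [0,0,0]},
    {"gripper": 0,"delta_pos": [-0.4,0,0],"dr": [0,0,0]},
    {"gripper": 0,"delta_pos": [-0.4,0,0],"dr": [0,0,0]}
  ]
}}

```text
t: 20.08
ee_pos: [658.5, -134.4, 118.5]
orientation: [1.11, 1.269, -1.109]
ft_force: [7.8, 0.2, -12.6]
width: 27.4
```

Request:
{"op": "apply_moves", "data": {
  "increments": [
    {"gripper": 0,"delta_pos": [-0.3,0,0],"dr": [0,0,0]},
    {"gripper": 0,"delta_pos": [-0.1,0,0],"dr": [0,0,0]},
    {"gripper": 0,"delta_pos": [0,0,0],"dr": [0,0,0]},
    {"gripper": 0,"delta_pos": [0,0,0],"dr": [0,0,0]},
    {"gripper": 0,"delta_pos": [0,0,0],"dr": [0,0,0]}
  ]
}}

```text
t: 20.5
ee_pos: [658.5, -134.4, 122.2]
orientation: [1.11, 1.269, -1.11]
ft_force: [6.8, -0.9, -11.4]
width: 27.2
```

```bash
python3 - <<'E'
from h import *
for n in('side','top'):
    d=grab(n)
    if n=='side': cv2.imwrite('pics/side7c.png',cv2.resize(d['img'][160:320,200:420,::-1],None,fx=3.5,fy=3.5,interpolation=cv2.INTER_CUBIC))
print(ctrl.get_obs())
E
python3 m.py | grep -v base
```

```text
{'t': 20.6, 'qpos': array([-2.19203601e-01,  6.16222131e-01,  1.58406358e+00,  2.78173075e-04,
        9.40831381e-01, -3.53287431e-01]), 'qvel': array([-0.0008217 ,  0.00136164,  0.00061154, -0.00055048,  0.00015901,
        0.00015613]), 'joint_torque': array([-6.62515350e-01, -6.88411832e+01, -2.38550842e+01, -1.67625602e-01,
        1.95342019e+00,  2.68546923e-02]), 'ee_pos': array([ 658.44622404, -134.42965147,  122.16214538]), 'orientation': array([ 1.11028722,  1.26923223, -1.1095705 ]), 'ft_force': array([  6.91939035,  -0.21767334, -11.44647891]), 'moment': array([-0.0671227 , -1.19842132,  0.04524073]), 'width': 27.271278225506492}
top
yellow 103 [344. 215.] [[636.9, -58.5], [645.4, -53.2]] cloud [632.9 -63.8  50.2]
yellow 99 [314. 217.] [[632.0, 12.9], [639.0, 11.4]] cloud [627.7  16.3  50.8]
yellow 100 [288. 221.] [[623.5, 76.8], [629.0, 75.9]] cloud [619.5  78.1  51.1]
yellow 101 [264. 225.] [[612.8, 134.3], [621.5, 138.9]] cloud [607.9 130.1  50.9]
stemtop loose 23 [339. 211.] [[642.2, -45.0], [642.3, -45.5]] cloud [642.6 -45.2  74.5]
stemtop loose 9 [311. 211.] [[639.
[... 1362 characters left out ...]
 loose 91 [261. 263.] [[617.1, 145.1], [618.5, 143.1]] cloud [619.2 143.9  74.5]
stemtop shelf 8 [326. 180.] [[678.0, -119.3], [678.0, -119.3]] cloud [ 679.3 -120.6  129.7]
stemtop shelf 5 [346. 182.] [[638.8, -148.3], [638.8, -148.3]] cloud [ 638.2 -147.7  130.6]
stemtop shelf 237 [251. 193.] [[769.2, 39.6], [768.2, 39.7]] cloud [767.7  40.6 131.4]
stemtop shelf 82 [314. 201.] [[642.2, -41.3], [641.1, -40.1]] cloud [646.3 -45.  126.6]
stemtop shelf 87 [298. 215.] [[632.7, 18.4], [633.4, 17.9]] cloud [636.6  14.5 127.4]
stemtop shelf 92 [279. 230.] [[623.4, 81.0], [623.0, 81.2]] cloud [627.8  77.7 126.9]
stemtop shelf 102 [259. 246.] [[616.6, 145.5], [616.7, 145.5]] cloud [620.6 142.8 126.4]
```

View pics/side7c.png

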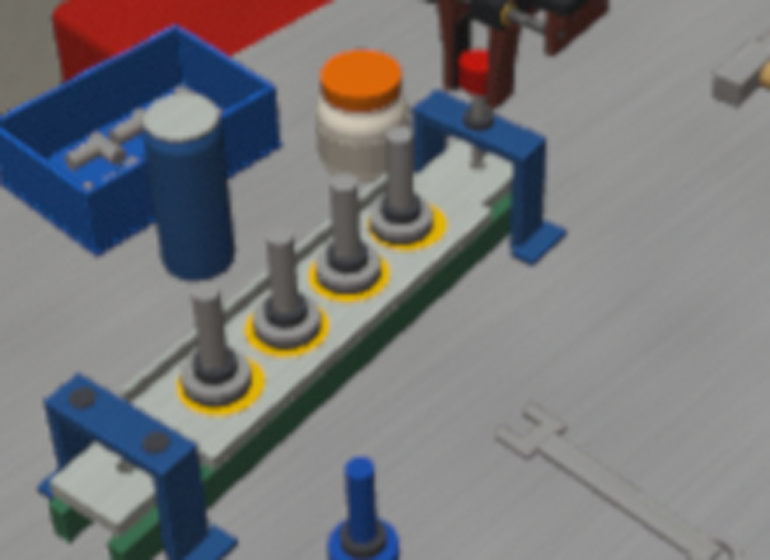

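The crop shows the red knob raised between the fingers, with the pin visible above the shelf tab. All four feet are upright on their marks. Measured rise is 17.9 mm and the pull is about 11.4 N, which implies about 18 mm. I'll pull a little further to reach the stop.

Request:
{"op": "apply_moves", "data": {
  "increments": [
    {"gripper": 0,"delta_pos": [-0.1,0.05,0],"dr": [0,0,0]},
    {"gripper": 0,"delta_pos": [-0.1,0,0],"dr": [0,0,0]},
    {"gripper": 0,"delta_pos": [0,0,0],"dr": [0,0,0]},
    {"gripper": 0,"delta_pos": [0,0,0],"dr": [0,0,0]},
    {"gripper": 0,"delta_pos": [0,0,0],"dr": [0,0,0]}
  ]
}}

```text
t: 21.02
ee_pos: [658.5, -134.4, 123.9]
orientation: [1.11, 1.27, -1.11]
ft_force: [6.2, -0.7, -12.1]
width: 27.9
```

Request:
{"op": "apply_moves", "data": {
  "increments": [
    {"gripper": 0,"delta_pos": [0,0,0],"dr": [0,0,0]},
    {"gripper": 0,"delta_pos": [0,0,0],"dr": [0,0,0]},
    {"gripper": 0,"delta_pos": [0,0,0],"dr": [0,0,0]},
    {"gripper": 0,"delta_pos": [0,0,0],"dr": [0,0,0]},
    {"gripper": 0,"delta_pos": [0,0,0],"dr": [0,0,0]}
  ]
}}

```text
t: 21.43
ee_pos: [658.5, -134.4, 123.9]
orientation: [1.11, 1.27, -1.11]
ft_force: [4.9, -0.3, -12.8]
width: 27.7
```

The plunger has risen 19.6 mm with a steady pull of about 12 N, so it is essentially at its stop. I'm handing in while holding it.

```bash
python3 -c "
from workcell import ctrl
print(ctrl.close_job())"
```

```text
the job is handed in; nothing more can be done
None
```

I placed foot d on the free mark at about (640, 12) mm and foot c on the one at about (631, 75) mm. I let both go and withdrew. Then I gripped the red knob at 27.5 mm, pulled the plunger up and handed the job in at about 21.5 s, still holding it up. No verdict was reported.

- **Plunger:** my last reading was a rise of about 19.6 mm with a steady downward pull of 12–13 N, so it is at or very near its stop. A side force of about 5 N remained on the knob.
- **Feet:** the last side picture showed all four upright in a straight row with even yellow rims.
- **Disagreement:** the arm's own readings put c and d within about 1.5 mm of the measured mark centres. The top camera's stem-top estimate put them 3.5–4 mm off, mostly towards the robot. That estimate is biased that way, and both figures are inside the 8 mm limit, so I left them.
- **Bystanders:** nothing was touched as far as the forces and pictures showed. I re-measured only the can, which had not moved.

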